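Shut and pin the sample press

ROBOT

A 6-joint arm with a two-finger parallel gripper is mounted at the origin on the work surface. World frame = base frame: x ahead of the robot, y to its left, z up, the work surface at z = 0. Lengths are in m, angles in rad, forces in N, time in s.
With the tool pointing down it reaches from about 0.25 to 0.725 m from the base axis. Payload 4 kg.
Tool frame: the origin (TCP) lies at the very end of the fingers, on their centre line; the grasp point (between the pads) lies bot.grasp_offset behind it (bot.grasp_offset is the distance from the TCP to the grasp point, in m); z points along the fingers, y is the direction in which the jaws open and shut (so a half turn about z gives the same grasp; the last joint's range is limited). The gripper opens to 85 mm and grips with 20 to 120 N. Pads are 22 mm wide; open, the fingers measure 114 mm over their backs; the gripper's body (76 mm by 85 mm) begins 54 mm behind the grasp point. The pads swing forward as they close: fully open they stand 13 mm farther back than shut.
Start: joints at [-1.296, 0.241, 0.005, 1.335, 0, 1.571], TCP at [0.136, -0.481, 0.231] pointing down, gripper open.
Joint ranges: [-2.72, 2.72], [-1.05, 1.87], [-1.09, 1.28], [-1.99, 2.15], [-1.42, 1.44], [-3.14, 3.14]. Speed limits (rad/s): [2.79, 2.79, 3.14, 3.14, 3.14, 3.14].

INTERFACE

Orientations are given as a unit quaternion [x, y, z, w].
In Python, from workcell import bot gives the robot as it stands. The module is installed in compiled form; this text tells all that it offers.
- The arm moves only by the shell command python3 -m jog 'ROWS' [OPENING]. ROWS is JSON, a list that holds one entry, the list of rows, each a list of 6 numbers: the shift along the tool's x, y, z in m, then the turn, a rotation vector about the tool's x, y, z in degrees. In form: [[[dx, dy, dz, wx, wy, wz], ...]]. A call has 1 to 12 rows; each row shifts and turns the pose as measured when the row begins, along the tool's axes as they then stand; what a row does not reach is not made up. A row lasts 1/8 s, in which the tool goes at most 62.5 mm and 10.7 degrees, less where a joint would pass 70% of its speed; a pose out of reach is approached as far as the arm can. A call is refused whole if a number of a shift passes 0.0625 or a number of a turn 10.7, either way. A call with a gripper value outside its range is refused whole. OPENING is the finger opening in m, from 0 to 0.0854, set as the call begins (- or left out, the last holds). The fingers move at their own pace and stop on an object; the grip force is fixed at half the most. Time passes only in rows, so rows that do not move let the fingers close. It gives the time, the measured TCP pose, the force and the opening at its end, in the units of the state.
- bot.get_obs(): the state, without advancing time (a new reading comes with each control period).
- bot.camera(name): name is "scene" or "top" or "wrist"; returns a dict with "pixels" (420x560x3 uint8, red, green, blue), "fx", "fy", "cx", "cy" (pixels), "k1" (the pictures are not rectified: a ray, as slopes to the right and down, at radius r is drawn at 1 + k1 r^2 times it, then the intrinsics apply), "rvec" (rotation vector, rad) and "tvec" (3), from world to camera coordinates, as OpenCV has them. Camera axes: x right, y down, z forward; pixel columns grow to the right and rows downward; lengths in m; the calibration is good to about 2 mm. A picture is of the moment at which its call begins. There is no depth.
- bot.job_done(): hands the job in, once; it reports no verdict.
The state is a dict: "clock": time; "joint_pos": joint angles; "joint_vel": joint speeds; "tau": joint torques, N m; "eef_pos": TCP position; "tool_rot": TCP orientation; "ft_force": force on the tool from outside, world axes, zero at the start; "ft_torque": the same for the moment, N m; "grip_width": finger opening in m.
Only numpy, scipy, OpenCV 4.12 (cv2) and the standard library are available. Lean on these libraries where they do the work, as an engineer would, in place of code of your own. Each camera call takes 0.05 s, during which the arm holds its last target. There are 200 camera calls.

TASK

Take the steel check weight out of the open sample press and stand it upright in the low white tray, then swing the hinged cover down onto its rubber seal. Take the long-handled locking pin from the grey rack, push it fully home through the cover's hole into the hole of the lower half, and finish still gripping the pin and pressing it down, so that its shoulder keeps the cover squeezed fully shut: do not let go at the end. Leave the short wide plug in the rack, the jar, the cup and the brush where they are.

Things in the scene. Friction and masses are not known exactly. Their poses are not given: they have to be found in the camera images.
- fixture: The sample press, fixed to the table: aluminium lower half 150 (x) x 120 (y) x 40 mm high, origin at the centre of its underside. Its x axis points from the pin-hole end (near the robot) to the hinge end. Behind the pin-hole end is a shallow open pocket (floor 34 mm above the table, rim 40 mm) with a thin rubber seal round it.
- fixture_hole (a point): Mouth centre of the round blind pin hole in the lower half's top face: 52.5 mm from the press's centre towards the robot end, 40 mm above the table; 12 mm diameter, 30 mm deep, vertical.
- lid_hinge (a point): Middle of the cover's hinge axis (parallel to the press's y axis), at the press's far end, 70 mm beyond its centre, 45.5 mm above the table.
- lid (a joint): Swing of the white hinged cover, rad: 0 = down, resting on its springy seal, still 8 mm ajar at the pin hole; 1.505 = upright; 1.53 to 1.78 at the start. The stiff hinge (0.12 N m friction) keeps it where it is left.
- cover (a joint): How far the cover, once down, is squeezed against its springy seal, rad: 0 = not at all, 0.065 = fully shut (cover level). It springs back to 0 when let go; it takes about 2 N at the pin hole to start and 7 N to shut fully. The cover stands at the angle lid minus cover, plus 0.065, above level.
- lid_edge (a point): Middle of the cover's free edge, at mid-thickness, 145 mm from the hinge axis. The cover is a flat plate 120 mm wide, 10 mm thick, hinge axis at mid-thickness, 0.12 kg; it starts leaning a little back, away from the robot, and shuts by swinging towards the robot and down.
- lid_hole (a point): Centre of the pin hole on the cover's outer (upper) face, 122.5 mm from the hinge axis, mid-width, 13 mm diameter, right through the 10 mm cover. When shut it is straight above the hole of the lower half, its upper rim 50.5 mm above the table.
- weight_mid (a point): Centre of the plain steel check weight standing in the pocket: cylinder 34 mm diameter, 60 mm high, about 0.3 kg, this point 30 mm above its underside. The cover cannot shut over it.
- tray_in (a point): Centre of the inner floor of the low white open tray, fixed, 130 x 130 mm outside, 22 mm high, walls and floor 5 mm; the axes are parallel to its sides.
- rack: Fixed grey pin rack, 46 (x) x 130 (y) x 45 mm high, origin at the centre of its underside. Two holes in its top, 35 mm either side of the centre along its y axis, one with the locking pin, one with the plug, hanging by their shoulders.
- pin_grip (a point): Centre of the locking pin's handle: ribbed black cylinder with a steel collar as its lowest 6 mm, 24 mm diameter, 46 mm tall in all, this point half-way up, 23 mm above its flat underside (the shoulder). Below, a steel shank 10 mm in diameter, 40.5 mm long, tapered in its last 4 mm. It stands upright in the rack, z axis up. 0.09 kg.
- pin_tip (a point): Centre of the tip of the pin's shank, 63.5 mm below pin_grip. With the tip on the bottom of the press's hole, the shoulder holds the cover fully shut.
- plug: Bystander: short wide plug in the other rack hole, black head 36 mm diameter and only 16 mm tall, origin at its shank's tip, 25 mm below the head.
- jar: Bystander: amber glass jar, 56 mm diameter, 75 mm high, origin under its centre.
- cup: Bystander: white ceramic cup without handle, 60 mm diameter, 70 mm high, origin under its centre.
- brush: Bystander: small brush lying beyond the press, origin under its middle.

How it is judged:
By the outcome, as a careful person would: the job done as asked, in the order asked, and still so for the second after the job is handed in, while the arm keeps its last pose, push and grip.
It also fails if it takes over 72 s, if anything falls off the work surface, if the arm or the gripper's body presses on something with over 40 N, if the wrist force passes 120 N, or if a joint passes its speed limit or range.

## Working session

There is one attempt and no reset: what is moved stays moved. The work goes in short steps, Python scripts to look and compute and a shell command to move; the robot and the scene stay as the last step left them, time stands still between calls to the robot, and variables do not carry over. Pictures are saved under pics/ and viewed, on a budget of 10 in all, crops included, one or two more only if the job needs it, and the job is handed in when it is done.

```bash
mkdir -p pics; cat > h.py <<'E'
import numpy as np, cv2, pickle
from workcell import bot
def snap(name,fn):
    c=bot.camera(name); pickle.dump(c,open(f'pics/{fn}.pkl','wb'))
    cv2.imwrite(f'pics/{fn}.png',c['pixels'][:,:,::-1]); return c
def load(fn): return pickle.load(open(f'pics/{fn}.pkl','rb'))
def Rt(c): return cv2.Rodrigues(np.array(c['rvec'],float))[0],np.array(c['tvec'],float).ravel()
def K(c): return np.array([[c['fx'],0,c['cx']],[0,c['fy'],c['cy']],[0,0,1.]]),np.array([c['k1'],0,0,0,0.])
def ray(c,uv):
    R,t=Rt(c);k,d=K(c)
    p=cv2.undistortPoints(np.array([[uv]],float),k,d)[0,0]
    return -R.T@t, R.T@np.array([p[0],p[1],1])
def onz(c,uv,z):
    o,d=ray(c,uv); return o+d*(z-o[2])/d[2]
def proj(c,P):
    k,d=K(c); return cv2.projectPoints(np.array(P,float).reshape(-1,1,3),np.array(c['rvec'],float),np.array(c['tvec'],float),k,d)[0][:,0]
E
python3 - <<'E'
from h import *
a=snap('scene','s0');b=snap('top','t0')
for c in(a,b):
    R,t=Rt(c);print(-R.T@t,R[2],c['fx'],c['k1'])
o=bot.get_obs();print(o);print(bot.grasp_offset)
E
```

```text
[ 1.05357735 -0.49554691  0.61071768] [-0.5064365   0.58326631 -0.63507676] 392.1419743447588 -0.014725163288148688
[0.51098306 0.00637361 0.89790268] [ 0.1223166   0.00566465 -0.99247497] 412.0874346833776 0.032104560767171816
{'clock': 0.1, 'joint_pos': array([-1.29602203e+00,  2.41349740e-01,  3.85943930e-03,  1.33522984e+00,
       -4.22630466e-06,  1.57075393e+00]), 'joint_vel': array([ 0.00080332, -0.0006993 ,  0.0029408 ,  0.00117784, -0.00080597,
        0.00018902]), 'tau': array([-9.65746076e-04, -3.73136473e+01,  2.53010827e+01,  1.08510617e-02,
       -2.49078948e-04, -4.25121016e-06]), 'eef_pos': array([ 0.13550687, -0.48068754,  0.23049614]), 'tool_rot': array([ 9.90573859e-01,  1.36976289e-01, -1.33811655e-04, -9.52558736e-04]), 'ft_force': array([-0.71734966,  0.14771607,  0.27250021]), 'ft_torque': array([-0.00224909,  0.06168297, -0.04572537]), 'grip_width': 0.08532525836260639}
0.0187
```

View pics/t0.png

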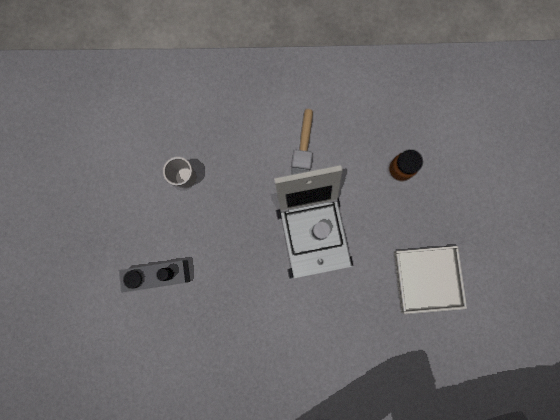

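View pics/s0.png

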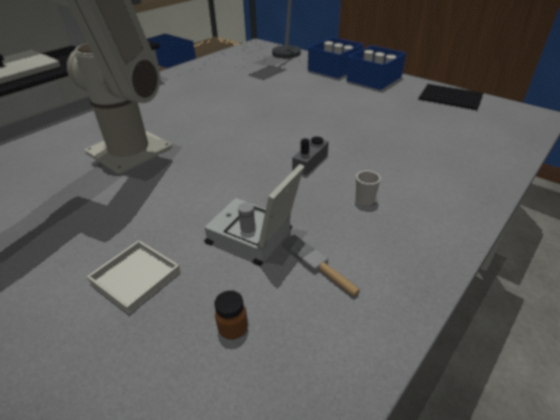

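The top view has the press at about (318,240), with its hole at (320,261), the weight top at (322,229) and the tray at (431,279). In the rack the pin handle is at (166,274) and the wide plug at (133,279). The scene view agrees.

```bash
python3 - <<'E'
from h import *
c=load('t0')
for n,uv,z in [('hole',(320,261.5),.04),('nl',(291,276),.04),('nr',(352,264),.04),('wt',(322,228),.094),
 ('trTL',(397,250),.022),('trTR',(458,246),.022),('trBR',(466,310),.022),('trBL',(404,313),.022),
 ('pin',(166,273),.091),('plug',(133,279),.061),('rackNL',(121,291),.045),('rackFL',(120,270),.045),('lidL',(277,183),.19),('lidR',(340,167),.19),('cup',(178,168),.07),('jar',(408,158),.075)]:
    print(n,onz(c,uv,z).round(4))
s=load('s0');print(onz(s,(247,207),.094),onz(s,(228,215),.04),onz(s,(305,141),.091))
I=cv2.resize(c['pixels'][215:320,260:360,::-1],None,fx=5,fy=5,interpolation=cv2.INTER_CUBIC)
J=cv2.resize(c['pixels'][250:300,110:200,::-1],None,fx=5,fy=5,interpolation=cv2.INTER_CUBIC)
w=max(I.shape[1],J.shape[1]);I=cv2.copyMakeBorder(I,0,0,0,w-I.shape[1],0);J=cv2.copyMakeBorder(J,0,0,0,w-J.shape[1],0)
cv2.imwrite('pics/z.png',np.vstack([I[:320],J]))
E
```

```text
hole [ 0.5071 -0.0555  0.04  ]
nl [0.4785 0.0048 0.04  ]
nr [ 0.501  -0.1212  0.04  ]
wt [ 0.5721 -0.0572  0.094 ]
trTL [ 0.5286 -0.2194  0.022 ]
trTR [ 0.5352 -0.3469  0.022 ]
trBR [ 0.404  -0.3539  0.022 ]
trBL [ 0.3992 -0.2271  0.022 ]
pin [0.4903 0.2465 0.091 ]
plug [0.4789 0.3209 0.061 ]
rackNL [0.4548 0.3503 0.045 ]
rackFL [0.4969 0.3539 0.045 ]
lidL [0.6447 0.0267 0.19  ]
lidR [ 0.6712 -0.0839  0.19  ]
cup [0.702  0.2325 0.07  ]
jar [ 0.7132 -0.2369  0.075 ]
[ 0.57334433 -0.05578932  0.094     ] [ 0.50968471 -0.05806146  0.04      ] [0.49474527 0.24707721 0.091     ]
```

View pics/z.png

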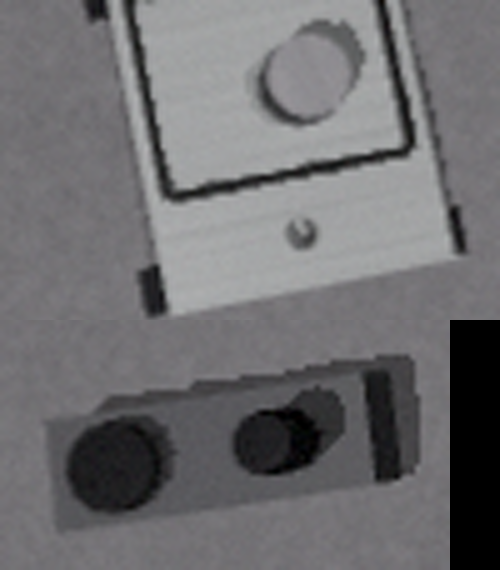

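Refining from the crop: the hole is at (320.4,261.6), the weight top at (321.6,230.4) and the pin top at (163,274). I'm moving above the press now and will look again from close up.

```bash
python3 -m jog '[[[0.04,-0.028,0,0,0,5],[0.042,-0.029,0,0,0,0],[0.042,-0.029,0,0,0,0],[0.042,-0.029,0,0,0,0],[0.042,-0.029,0,0,0,0],[0.042,-0.029,0,0,0,0],[0.042,-0.029,0,0,0,0],[0.042,-0.029,0,0,0,0],[0.042,-0.029,0,0,0,0],[0.042,-0.029,0,0,0,0],[0.03,-0.02,0,0,0,0],[0,0,0,0,0,0]]]' 0.0854
cat >> h.py <<'E'
from scipy.spatial.transform import Rotation as Ro
def st():
    o=bot.get_obs(); R=Ro.from_quat(o['tool_rot']).as_matrix()
    print('t',round(o['clock'],2),'tcp',o['eef_pos'].round(4),'yaw',round(np.degrees(np.arctan2(R[1,0],R[0,0])),2),'zax',R[:,2].round(4),'F',o['ft_force'].round(1),'w',round(o['grip_width'],4)); return o,R
def go(P,yaw):
    "turn then shift (tool axes after the turn, pointing down)"
    o,R=st(); T=Ro.from_euler('ZX',[yaw,180],degrees=True).as_matrix()
    print('turn',np.degrees(Ro.from_matrix(R.T@T).as_rotvec()).round(2),'shift',(T.T@(np.array(P)-o['eef_pos'])).round(4))
E
python3 - <<'E'
from h import *
st();c=snap('wrist','w0');R,t=Rt(c);print(-R.T@t,R[2])
print(proj(c,[[.568,-.056,.094],[.507,-.0555,.04]]))
t=load('t0')
print(onz(t,(320.4,261.6),.04),onz(t,(321.6,230.4),.094),onz(t,(163,274.2),.091))
E
```

```text
clock: 1.6
eef_pos: [0.5262, -0.0794, 0.2253]
tool_rot: [0.996, 0.09, -0.003, -0.003]
ft_force: [-0.2, -0.0, -0.4]
grip_width: 0.0853
t 1.6 tcp [ 0.5262 -0.0794  0.2253] yaw 10.38 zax [-0.0068  0.0056 -1.    ] F [-0.2 -0.  -0.4] w 0.0853
[ 0.60029771 -0.06641565  0.36702628] [-0.29594296 -0.04624987 -0.95408528]
[[263.67081188 148.30822118]
 [256.37209264 201.33039074]]
[ 0.50684783 -0.05634592  0.04      ] [ 0.56741095 -0.0563332   0.094     ] [0.48809848 0.25220528 0.091     ]
```

View pics/w0.png

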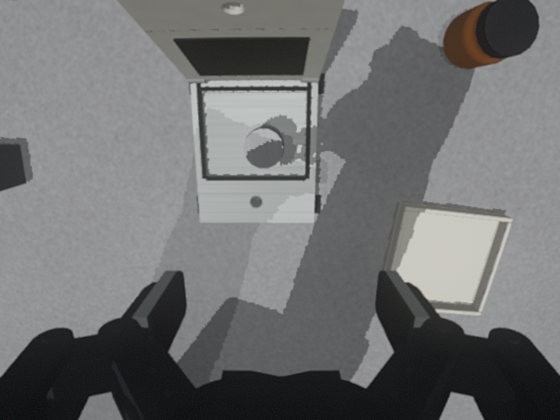

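The close view shows the weight top at (264,147) and the hole at (256,201). Both fall within about 1 px of the projections of my estimates, so they're good enough to grasp.

```bash
python3 - <<'E'
from h import *
go([.567,-.056,.12],10.5)
E
```

```text
t 1.65 tcp [ 0.5252 -0.0803  0.2253] yaw 10.3 zax [-0.0077  0.0054 -1.    ] F [-0.3  0.1 -0.5] w 0.0856
turn [-0.38  0.38 -0.2 ] shift [ 0.0455 -0.0162  0.1053]
```

```bash
python3 -m jog '[[[0.022,-0.008,0,-0.4,0.4,-0.2],[0.0235,-0.008,0.02,0,0,0],[0,0,0.04,0,0,0],[0,0,0.04,0,0,0],[0,0,0,0,0,0]]]'; python3 -c "
from h import *
go([.5675,-.056,.059],10.5)"
```

```text
clock: 2.28
eef_pos: [0.5639, -0.0612, 0.1233]
tool_rot: [0.996, 0.088, -0.001, 0.001]
ft_force: [-0.0, -0.5, -0.1]
grip_width: 0.0856
t 2.27 tcp [ 0.5639 -0.0612  0.1233] yaw 10.08 zax [-0.0019 -0.0022 -1.    ] F [-0.  -0.5 -0.1] w 0.0856
turn [ 0.1   0.13 -0.42] shift [ 0.0045 -0.0045  0.0643]
```

```bash
python3 -m jog '[[[0.005,-0.005,0.01,0,0,0],[0,0,0.03,0,0,0],[0,0,0.024,0,0,0],[0,0,0,0,0,0]]]'; python3 -m jog '[[[0,0,0,0,0,0],[0,0,0,0,0,0],[0,0,0,0,0,0],[0,0,0,0,0,0],[0,0,0,0,0,0],[0,0,0,0,0,0]]]' 0.02
```

```text
clock: 2.78
eef_pos: [0.5725, -0.0571, 0.0642]
tool_rot: [0.996, 0.086, 0.005, 0.002]
ft_force: [-0.7, -0.6, 0.3]
grip_width: 0.0858
clock: 3.52
eef_pos: [0.5754, -0.057, 0.0689]
tool_rot: [0.996, 0.086, 0.008, 0.002]
ft_force: [0.7, 0.6, -0.6]
grip_width: 0.0321
```

```bash
python3 -m jog '[[[0,0,-0.02,0,0,0],[0,0,-0.04,0,0,0],[0,0,-0.05,0,0,0],[0,0,-0.03,0,0,0]]]'; python3 - <<'E'
from h import *
go([.467,-.287,.20],10.5)
c=snap('wrist','w1')
t=load('t0')
print([onz(t,p,.022).round(4) for p in [(397,250),(458,246),(466,310),(404,313)]])
E
```

```text
clock: 4.03
eef_pos: [0.5696, -0.0564, 0.2071]
tool_rot: [0.996, 0.086, 0.002, 0.001]
ft_force: [0.1, 0.7, -2.0]
grip_width: 0.0324
t 4.03 tcp [ 0.5696 -0.0564  0.2071] yaw 9.9 zax [ 0.004  -0.0023 -1.    ] F [ 0.1  0.7 -2. ] w 0.0324
turn [ 0.17 -0.2  -0.6 ] shift [-0.1429  0.208   0.0071]
[array([ 0.5286, -0.2194,  0.022 ]), array([ 0.5352, -0.3469,  0.022 ]), array([ 0.404 , -0.3539,  0.022 ]), array([ 0.3992, -0.2271,  0.022 ])]
```

View pics/w1.png

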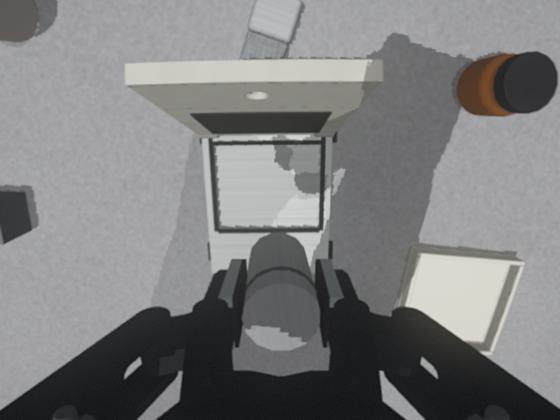

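The weight is held upright, with its lower end at about (278,240), and the pocket is empty. Next I carry it to the tray.

```bash
python3 -m jog '[[[-0.024,0.035,0,0,0,0],[-0.024,0.035,0,0,0,0],[-0.024,0.035,0,0,0,0],[-0.024,0.035,0.01,0,0,0],[-0.024,0.035,0.02,0,0,0],[-0.02,0.03,0.02,0,0,0],[0,0,0.02,0,0,0],[0,0,0,0,0,0]]]'; python3 -c "
from h import *
go([.467,-.287,.05],10.5)"
```

```text
clock: 5.08
eef_pos: [0.4645, -0.2884, 0.1315]
tool_rot: [0.996, 0.087, 0.003, 0.0]
ft_force: [-0.1, -0.3, -2.2]
grip_width: 0.0323
t 5.08 tcp [ 0.4645 -0.2884  0.1315] yaw 9.98 zax [ 0.0052 -0.     -1.    ] F [-0.1 -0.3 -2.2] w 0.0323
turn [ 0.06 -0.29 -0.52] shift [ 0.0027 -0.001   0.0815]
```

```bash
python3 -m jog '[[[0.002,0,0.03,0,-0.3,0],[0,0,0.03,0,0,0],[0,0,0.012,0,0,0],[0,0,0.005,0,0,0]]]';  python3 -m jog '[[[0,0,0.004,0,0,0],[0,0,0.004,0,0,0]]]'
```

```text
clock: 5.58
eef_pos: [0.4694, -0.2883, 0.055]
tool_rot: [0.996, 0.088, 0.002, 0.002]
ft_force: [0.3, 0.4, -1.6]
grip_width: 0.0325
clock: 5.82
eef_pos: [0.4708, -0.2888, 0.0484]
tool_rot: [0.996, 0.088, 0.003, 0.003]
ft_force: [-0.0, 0.2, -2.7]
grip_width: 0.0323
```

```bash
python3 -m jog '[[[0,0,0.004,0,0,0],[0,0,0.004,0,0,0]]]';  python3 -m jog '[[[0,0,0.003,0,0,0]]]'; python3 -m jog '[[[0,0,0.003,0,0,0]]]'
```

```text
clock: 6.08
eef_pos: [0.4717, -0.2894, 0.0411]
tool_rot: [0.996, 0.088, 0.004, 0.004]
ft_force: [0.6, -0.8, -2.2]
grip_width: 0.0326
clock: 6.2
eef_pos: [0.472, -0.2894, 0.0397]
tool_rot: [0.996, 0.088, 0.005, 0.004]
ft_force: [-6.5, 5.9, 23.0]
grip_width: 0.0322
clock: 6.32
eef_pos: [0.4722, -0.2893, 0.0396]
tool_rot: [0.996, 0.088, 0.005, 0.004]
ft_force: [-8.6, 5.5, 25.1]
grip_width: 0.0321
```

```bash
python3 -m jog '[[[0,0,-0.0005,0.6,-0.6,0]]]'; python3 -m jog '[[[0,0,0,0,0,0],[0,0,0,0,0,0],[0,0,0,0,0,0]]]' 0.055; python3 -m jog '[[[0,0,-0.02,0,0,0],[0,0,-0.05,0,0,0],[0,0,-0.05,0,0,0],[0,0,-0.04,0,0,0],[0,0,-0.03,0,0,0],[0,0,0,0,0,0]]]' ;python3 - <<'E'
from h import *
st();c=snap('scene','s1');d=snap('wrist','w2')
I=cv2.resize(c['pixels'][170:330,60:320,::-1],None,fx=2.15,fy=2.15)
cv2.imwrite('pics/m1.png',np.vstack([I,d['pixels'][:240,:559,::-1]]) if I.shape[1]==559 else I)
E
```

```text
clock: 6.45
eef_pos: [0.4723, -0.2894, 0.0411]
tool_rot: [0.996, 0.088, -0.0, -0.0]
ft_force: [0.7, -0.4, -2.3]
grip_width: 0.0324
clock: 6.82
eef_pos: [0.4733, -0.2901, 0.0414]
tool_rot: [0.996, 0.088, 0.001, 0.0]
ft_force: [0.2, -0.3, -0.1]
grip_width: 0.055
clock: 7.58
eef_pos: [0.4723, -0.2896, 0.2345]
tool_rot: [0.996, 0.088, -0.001, -0.001]
ft_force: [1.0, 0.4, -0.5]
grip_width: 0.055
t 7.58 tcp [ 0.4723 -0.2896  0.2345] yaw 10.12 zax [-0.0021  0.0019 -1.    ] F [ 1.   0.4 -0.5] w 0.055
```

View pics/m1.png

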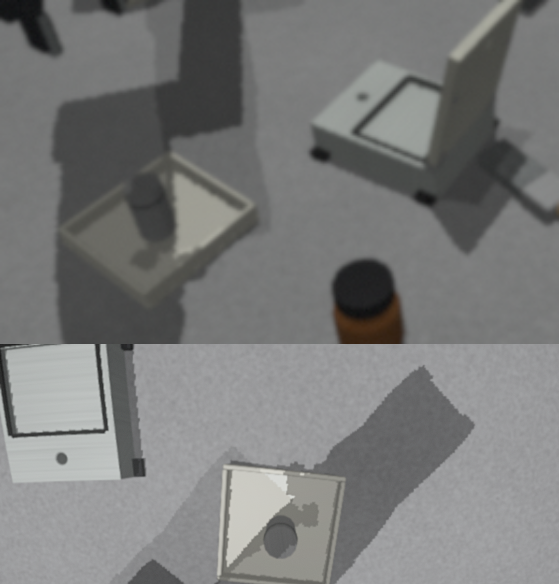

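The weight is standing in the tray, at (150,210) in the scene crop and (281,540) in the wrist part. Next I close the fingers and go behind the cover.

```bash
python3 -m jog '[[[0,0,-0.04,0,0,0],[0.039,-0.032,0,0,0,0],[0.039,-0.032,0,0,0,0],[0.039,-0.032,0,0,0,0],[0.039,-0.032,0,0,0,0],[0.039,-0.032,0,0,0,0],[0.039,-0.032,0,0,0,0],[0.039,-0.032,0,0,0,0],[0,0,0,0,0,0]]]' 0; python3 - <<'E'
from h import *
go([.70,-.018,.155],10.5)
c=load('s1');print(proj(c,[[.4725,-.2895,.005],[.4725,-.2895,.065]]), 'crop',[((p-[60,170])*2.15).round() for p in proj(c,[[.4725,-.2895,.005],[.4725,-.2895,.065]])])
# lid edge prediction in first top view for angles
t=load('t0')
for a in (1.6,1.65,1.7,1.75,1.8,1.85):
    r=.145*np.cos(a); E=[[.6275+.982*r+s*.19*.06,-.032+.19*r-s*.982*.06,.0455+.145*np.sin(a)] for s in(-1,1)]
    print(a,proj(t,E).round(1).tolist())
E
```

```text
clock: 8.8
eef_pos: [0.7006, -0.0119, 0.2446]
tool_rot: [0.996, 0.086, -0.022, -0.009]
ft_force: [0.0, 0.1, -0.0]
grip_width: -0.0
t 8.8 tcp [ 0.7006 -0.0119  0.2446] yaw 9.88 zax [-0.0444  0.0133 -0.9989] F [ 0.   0.1 -0. ] w -0.0
turn [-1.2   2.37 -0.65] shift [-0.0017  0.0059  0.0896]
[[135.14485487 277.37430388]
 [127.22757893 256.84532624]] crop [array([162., 231.]), array([145., 187.])]
1.6 [[277.6, 201.6], [345.2, 187.4]]
1.65 [[278.4, 205.6], [346.1, 191.5]]
1.7 [[279.3, 209.7], [347.0, 195.6]]
1.75 [[280.2, 213.8], [347.8, 199.7]]
1.8 [[281.0, 217.9], [348.6, 203.7]]
1.85 [[281.9, 221.9], [349.3, 207.8]]
```

```bash
python3 -m jog '[[[0,0.006,0.02,-1.2,2.4,0],[0,0,0.03,0,0,0],[0,0,0.03,0,0,0],[0,0,0.008,0,0,0]]]'; python3 - <<'E'
from h import *
st();c=snap('scene','s2')
cv2.imwrite('pics/m2.png',cv2.resize(c['pixels'][90:270,190:390,::-1],None,fx=3,fy=3))
E
```

```text
clock: 9.3
eef_pos: [0.6964, -0.02, 0.1467]
tool_rot: [0.996, 0.085, -0.005, 0.001]
ft_force: [-0.6, -0.2, -0.2]
grip_width: 0.0
t 9.3 tcp [ 0.6964 -0.02    0.1467] yaw 9.79 zax [-0.0098 -0.002  -0.9999] F [-0.6 -0.2 -0.2] w 0.0
```

View pics/m2.png

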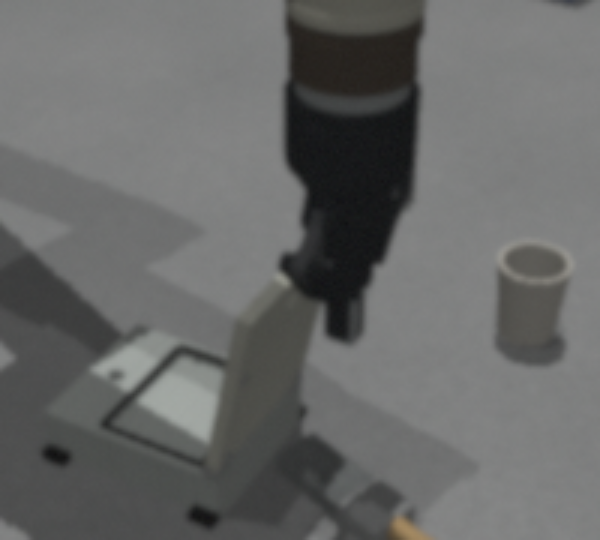

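The closed fingers hang just behind the cover's free edge, and the brush and cup are clear. I'm sweeping the cover forward along its arc.

```bash
python3 -m jog '[[[0,0,-0.014,0,0.5,0],[-0.02,0,0,0,0,0],[-0.02,0,0,0,0,0],[-0.02,0,0,0,0,0],[-0.02,0,0.003,0,0,0],[-0.02,0,0.005,0,0,0]]]'; python3 -c "
from h import *
o,R=st();d=o['eef_pos']-[.6275,-.032,0];print(d@[.983,.184,0],d@[-.184,.983,0])"
```

```text
clock: 10.1
eef_pos: [0.6049, -0.0387, 0.168]
tool_rot: [0.996, 0.085, 0.014, 0.002]
ft_force: [0.5, 0.4, 0.2]
grip_width: -0.0
t 10.1 tcp [ 0.6049 -0.0387  0.168 ] yaw 9.73 zax [ 0.0277 -0.001  -0.9996] F [0.5 0.4 0.2] w -0.0
-0.02340851760598621 -0.00247546416242871
```

```bash
python3 -m jog '[[[-0.018,0,0.014,0,-1.5,0],[-0.015,0,0.014,0,0,0],[-0.012,0,0.016,0,0,0],[-0.01,0,0.016,0,0,0],[-0.01,0,0.016,0,0,0]]]'; python3 -c "
from h import *
o,R=st();d=o['eef_pos']-[.6275,-.032,0];print(d@[.983,.184,0],d@[-.184,.983,0])"
```

```text
clock: 10.72
eef_pos: [0.5513, -0.0523, 0.1078]
tool_rot: [0.996, 0.084, 0.017, 0.006]
ft_force: [-0.2, 0.7, 0.5]
grip_width: -0.0002
t 10.72 tcp [ 0.5513 -0.0523  0.1078] yaw 9.66 zax [ 0.0355 -0.0081 -0.9993] F [-0.2  0.7  0.5] w -0.0002
-0.07869506432279204 -0.0059669125256075215
```

```bash
python3 -m jog '[[[-0.008,0,0.016,0,-2,0],[-0.006,0,0.014,0,0,0],[-0.004,0,0.008,0,0,0],[0,0,0.004,0,0,0]]]'; python3 -c "
from h import *
o,R=st();d=o['eef_pos']-[.6275,-.032,0];print(d@[.983,.184,0],d@[-.184,.983,0])"
```

```text
clock: 11.22
eef_pos: [0.5367, -0.0567, 0.0679]
tool_rot: [0.996, 0.084, 0.003, 0.008]
ft_force: [-0.3, 0.5, 0.6]
grip_width: 0.0004
t 11.22 tcp [ 0.5367 -0.0567  0.0679] yaw 9.6 zax [ 0.0072 -0.015  -0.9999] F [-0.3  0.5  0.6] w 0.0004
-0.09379859963690292 -0.007555403087670846
```

```bash
python3 -m jog '[[[0,0,0.004,0.8,-0.3,0],[0,0,0.004,0,0,0]]]';python3 -m jog '[[[0,0,0.003,0,0,0],[0,0,0.002,0,0,0]]]'
```

```text
clock: 11.48
eef_pos: [0.5372, -0.0568, 0.0596]
tool_rot: [0.996, 0.084, -0.0, 0.001]
ft_force: [-0.2, -0.2, 1.5]
grip_width: 0.0002
clock: 11.72
eef_pos: [0.537, -0.057, 0.0544]
tool_rot: [0.997, 0.084, -0.0, 0.001]
ft_force: [-1.8, 0.4, 4.1]
grip_width: -0.0002
```

The cover is down on its seal: about 4 N of contact with the fingertips at z=0.054. I rise, photograph its hole and go to the rack with the fingers half open.

```bash
python3 -m jog '[[[0,0,-0.03,0,0,0],[0,0,-0.06,0,0,0],[0,0,-0.05,0,0,0],[-0.03,0,0,0,0,0],[-0.03,0,0,0,0,0],[0,0,0,0,0,0]]]' 0.045; python3 - <<'E'
from h import *
go([.45,.245,.20],8)
c=snap('wrist','w3')
P=proj(c,[[.507,-.0558,.0585],[.507,-.0558,.0505]]);print(P)
x,y=P[0].astype(int)
cv2.imwrite('pics/m3.png',cv2.resize(c['pixels'][y-60:y+60,x-80:x+80,::-1],None,fx=4,fy=4,interpolation=cv2.INTER_CUBIC));print(x-80,y-60)
E
```

```text
clock: 12.48
eef_pos: [0.4784, -0.0666, 0.1988]
tool_rot: [0.996, 0.084, 0.001, 0.001]
ft_force: [-0.2, -0.0, -0.1]
grip_width: 0.045
t 12.47 tcp [ 0.4784 -0.0666  0.1988] yaw 9.65 zax [ 0.0025 -0.0017 -1.    ] F [-0.2 -0.  -0.1] w 0.045
turn [ 0.12 -0.13  1.65] shift [ 0.0153 -0.3125 -0.0012]
[[274.35778099 166.36704543]
 [274.51551692 164.96072028]]
194 106
```

View pics/m3.png

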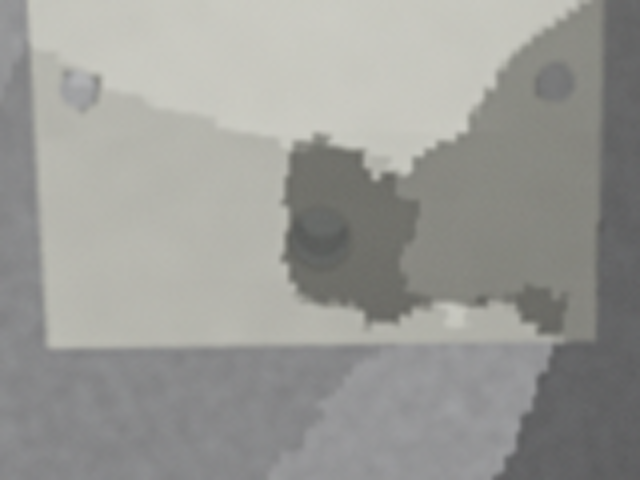

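The cover's hole is at about (274,165.5) in the wrist picture, within 1 px of the prediction, so the hole estimate (0.507,-0.056) holds. Now to the rack.

```bash
python3 -m jog '[[[0.002,-0.045,0,0,0,1.5],[0.002,-0.045,0,0,0,0],[0.002,-0.045,0,0,0,0],[0.002,-0.045,0,0,0,0],[0.002,-0.045,0,0,0,0],[0.002,-0.045,0,0,0,0],[0.002,-0.04,0,0,0,0],[0,0,0,0,0,0]]]'; python3 - <<'E'
from h import *
st()
print(onz(load('w3'),(274,165.5),.0585))
c=snap('wrist','w4')
P=proj(c,[[.488,.252,.091],[.49,.2475,.091]]);print(P)
x,y=P[0].astype(int);x0=max(x-80,0);y0=max(y-60,0)
cv2.imwrite('pics/m4.png',cv2.resize(c['pixels'][y0:y0+120,x0:x0+160,::-1],None,fx=4,fy=4,interpolation=cv2.INTER_CUBIC));print(x0,y0)
E
```

```text
clock: 13.52
eef_pos: [0.4664, 0.1554, 0.2028]
tool_rot: [0.99, 0.137, -0.002, -0.039]
ft_force: [0.1, -0.2, -0.8]
grip_width: 0.0449
t 13.53 tcp [0.4664 0.1554 0.2028] yaw 15.73 zax [-0.0151  0.0762 -0.997 ] F [ 0.1 -0.2 -0.8] w 0.0449
[ 0.50768725 -0.0553752   0.0585    ]
[[182.23957615 150.28792478]
 [188.13824759 149.38757843]]
102 90
```

View pics/m4.png

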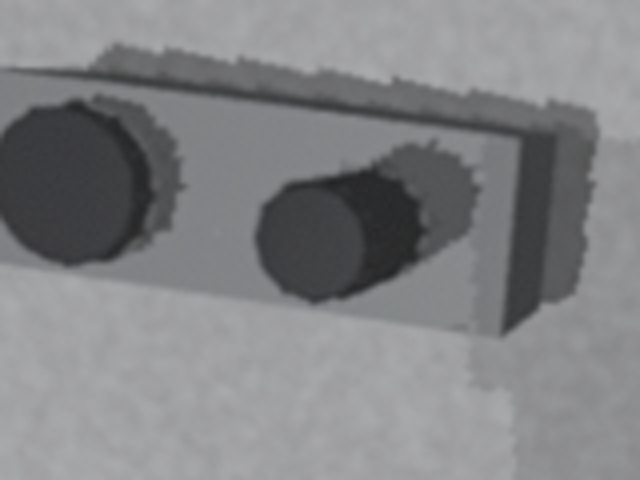

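The pin's handle top is at (179.5,150) and the plug's head at (118,136), with bare rack top around them. The dark band was only the rack's end face.

```bash
python3 - <<'E'
from h import *
c=load('w4');p=onz(c,(179.5,150),.091);q=onz(c,(118.5,136),.061);print(p,q,np.linalg.norm((p-q)[:2]))
t=load('t0');print(onz(t,(163,274.2),.091),onz(t,(133.5,278.7),.061))
go([p[0],p[1],.14],8)
E
```

```text
[0.4876122  0.25420673 0.091     ] [0.47832878 0.32215649 0.061     ] 0.06858098321988237
[0.48809848 0.25220528 0.091     ] [0.47948191 0.31989086 0.061     ]
t 13.57 tcp [0.4664 0.1548 0.2026] yaw 15.68 zax [-0.0152  0.0758 -0.997 ] F [-0.8 -0.9 -0.3] w 0.0451
turn [-4.43 -0.04  7.69] shift [ 0.0349 -0.0955  0.0626]
```

```bash
python3 -m jog '[[[0,0,0,-4.4,0,7.7],[0.009,-0.024,0,0,0,0],[0.009,-0.024,0,0,0,0],[0.009,-0.024,0.01,0,0,0],[0.007,-0.022,0.01,0,0,0],[0,0,0.01,0,0,0],[0,0,0,0,0,0]]]'; python3 -c "
from h import *
go([.4877,.2535,.10],8)"
```

```text
clock: 14.45
eef_pos: [0.4993, 0.1653, 0.1746]
tool_rot: [0.99, 0.137, -0.007, -0.038]
ft_force: [-0.6, -0.0, -0.3]
grip_width: 0.0452
t 14.45 tcp [0.4993 0.1653 0.1746] yaw 15.81 zax [-0.0244  0.0735 -0.997 ] F [-0.6 -0.  -0.3] w 0.0452
turn [-4.42  0.5   7.79] shift [ 0.0008 -0.089   0.0746]
```

```bash
python3 -c "
from h import *
o,R=st();print(o['joint_pos'],o['tau'])"
```

```text
t 14.45 tcp [0.4993 0.1653 0.1746] yaw 15.81 zax [-0.0244  0.0735 -0.997 ] F [-0.6 -0.  -0.3] w 0.0452
[ 0.27500198  0.32481215 -0.03310228  1.21637607  0.07741924  3.14073083] [ 1.07875234e-01 -4.01514924e+01  2.44057435e+01 -1.40829370e-01
  2.59069456e-01 -9.80470259e-05]
```

Joint 6 had run into its range limit. The cure is a grasp turned to yaw ~97°, with the jaws along the rack's x, which also keeps the fingers clear of the plug.

```bash
python3 -m jog '[[[0,0,0,0,0,-10.2],[0,0,0,0,0,-10.2],[0,0,0,0,0,-10.2],[0,0,0,0,0,-10.2],[0,0,0,0,0,-10.2],[0,0,0,0,0,-10.2],[0,0,0,0,0,-10.2],[0,0,0,0,0,-10.2],[0,0,0,0,0,0]]]' 0.06; python3 -c "
from h import *
go([.4877,.2535,.13],97)"
```

```text
clock: 15.58
eef_pos: [0.4971, 0.1631, 0.175]
tool_rot: [0.643, 0.765, 0.019, -0.033]
ft_force: [0.2, 0.0, -0.7]
grip_width: 0.06
t 15.57 tcp [0.4971 0.1631 0.175 ] yaw 99.86 zax [-0.0257  0.0718 -0.9971] F [ 0.2  0.  -0.7] w 0.06
turn [-0.85 -4.29  2.88] shift [0.0908 0.0017 0.045 ]
```

```bash
python3 -m jog '[[[0,0,0,-0.9,-4.3,2.9],[0.03,0,0,0,0,0],[0.03,0,0,0,0,0],[0.03,0,0,0,0,0],[0,0,0.02,0,0,0],[0,0,0.02,0,0,0],[0,0,0,0,0,0]]]'; python3 -c "
from h import *
go([.4877,.2535,.055],97)"
```

```text
clock: 16.45
eef_pos: [0.4869, 0.2545, 0.1351]
tool_rot: [0.673, 0.74, 0.001, 0.002]
ft_force: [-0.1, -0.0, 0.0]
grip_width: 0.0602
t 16.45 tcp [0.4869 0.2545 0.1351] yaw 95.46 zax [ 0.0038 -0.0018 -1.    ] F [-0.1 -0.   0. ] w 0.0602
turn [ 0.21  0.13 -1.54] shift [-0.0011  0.0007  0.0801]
```

```bash
python3 -m jog '[[[-0.001,0.0007,0.03,0.2,0.1,-1.5],[0,0,0.03,0,0,0],[0,0,0.012,0,0,0]]]'; python3 -c "
from h import *
go([.4877,.2535,.055],97)"
```

```text
clock: 16.82
eef_pos: [0.4909, 0.2544, 0.0658]
tool_rot: [0.665, 0.747, 0.003, 0.002]
ft_force: [-0.4, -0.4, -0.5]
grip_width: 0.0604
t 16.82 tcp [0.4909 0.2544 0.0658] yaw 96.65 zax [ 0.0069  0.0029 -1.    ] F [-0.4 -0.4 -0.5] w 0.0604
turn [ 0.41 -0.12 -0.35] shift [-0.0005 -0.0033  0.0108]
```

```bash
python3 -m jog '[[[-0.0005,-0.003,0.009,0.4,-0.1,0],[0,0,0.003,0,0,0]]]'; python3 -m jog '[[[0,0,0,0,0,0],[0,0,0,0,0,0],[0,0,0,0,0,0],[0,0,0,0,0,0],[0,0,0,0,0,0]]]' 0.01; python3 -c "
from h import *
go([.4877,.2535,.055],97)"
```

```text
clock: 17.08
eef_pos: [0.4887, 0.2537, 0.0545]
tool_rot: [0.666, 0.746, 0.001, 0.0]
ft_force: [-0.4, -0.2, -0.5]
grip_width: 0.0601
clock: 17.7
eef_pos: [0.4891, 0.2541, 0.0561]
tool_rot: [0.666, 0.746, 0.002, 0.0]
ft_force: [-0.2, 0.3, -0.5]
grip_width: 0.0224
t 17.7 tcp [0.4891 0.2541 0.0561] yaw 96.54 zax [ 0.0023  0.002  -1.    ] F [-0.2  0.3 -0.5] w 0.0224
turn [ 0.15 -0.1  -0.46] shift [-0.0005 -0.0014  0.0011]
```

The pin is gripped: opening 22.4 mm, showing the same 1.6 mm under-read as on the weight. Lifting straight up.

```bash
python3 -m jog '[[[0,0,-0.02,0,0,0],[0,0,-0.03,0,0,0],[0,0,-0.03,0,0,0],[0,0,-0.03,0,0,0],[0,0,-0.03,0,0,0],[0,0,0,0,0,0]]]'; python3 -c "
from h import *
go([.507,-.0555,.19],97)"
```

```text
clock: 18.45
eef_pos: [0.4902, 0.2541, 0.1999]
tool_rot: [0.666, 0.746, 0.002, 0.001]
ft_force: [0.8, 0.9, -1.4]
grip_width: 0.0229
t 18.45 tcp [0.4902 0.2541 0.1999] yaw 96.52 zax [ 0.0051  0.0021 -1.    ] F [ 0.8  0.9 -1.4] w 0.0229
turn [ 0.31 -0.09 -0.48] shift [-0.3093 -0.0211  0.0099]
```

```bash
python3 -m jog '[[[-0.045,-0.003,0,0,0,0],[-0.045,-0.003,0,0,0,0],[-0.045,-0.003,0,0,0,0],[-0.045,-0.003,0,0,0,0],[-0.045,-0.003,0,0,0,0],[-0.045,-0.003,0,0,0,0],[-0.035,-0.003,0,0,0,0],[0,0,0,0,0,0]]]'; python3 -c "
from h import *
go([.507,-.0555,.13],97)"
```

```text
clock: 19.45
eef_pos: [0.5014, -0.0602, 0.1881]
tool_rot: [0.665, 0.747, -0.002, -0.002]
ft_force: [-0.1, -0.3, -1.0]
grip_width: 0.0227
t 19.45 tcp [ 0.5014 -0.0602  0.1881] yaw 96.66 zax [-5.8e-03  7.0e-04 -1.0e+00] F [-0.1 -0.3 -1. ] w 0.0227
turn [-0.32 -0.08 -0.34] shift [0.0039 0.0061 0.0581]
```

```bash
python3 -m jog '[[[0.004,0.006,0.02,-0.3,0,0],[0,0,0.03,0,0,0],[0,0,0.01,0,0,0],[0,0,0,0,0,0]]]'; python3 - <<'E'
from h import *
go([.507,-.0555,.13],97)
o=bot.get_obs();p=o['eef_pos'];R=Ro.from_quat(o['tool_rot']).as_matrix()
c=snap('wrist','w5')
tip=p+R@[0,0,.0516];print('tip',tip,proj(c,[tip]),'hole',proj(c,[[.5073,-.0556,.0585]]))
x,y=proj(c,[tip])[0].astype(int);x0=x-80;y0=max(0,y-80)
cv2.imwrite('pics/m5.png',cv2.resize(c['pixels'][y0:y0+130,x0:x0+160,::-1],None,fx=4.5,fy=4.5,interpolation=cv2.INTER_CUBIC));print(x0,y0)
E
```

```text
clock: 19.95
eef_pos: [0.5056, -0.0531, 0.1239]
tool_rot: [0.664, 0.747, -0.0, -0.002]
ft_force: [0.6, 0.1, -0.4]
grip_width: 0.0227
t 19.95 tcp [ 0.5056 -0.0531  0.1239] yaw 96.72 zax [-0.0038  0.0031 -1.    ] F [ 0.6  0.1 -0.4] w 0.0227
turn [-0.19 -0.2  -0.28] shift [-0.0025  0.0011 -0.0061]
tip [ 0.50540353 -0.05299162  0.07231176] [[281.55517643 237.81597892]] hole [[283.9113108 234.3225051]]
201 157
```

View pics/m5.png

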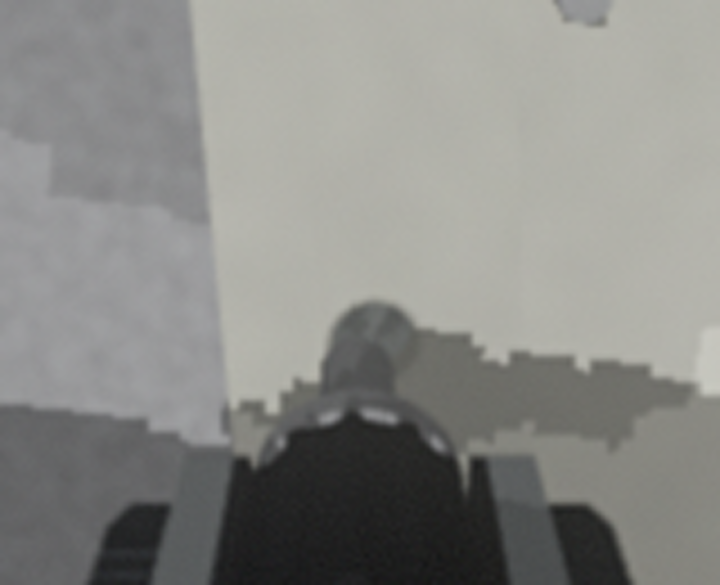

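In the crop the cover's hole is at (284.1,232.1) and the shank's tip at about (282.3,235.5). Both come from the same picture, so I work out the relative shift from these.

```bash
python3 - <<'E'
from h import *
c=load('w5');h=onz(c,(284.1,232.1),.0585);t=onz(c,(282.3,235.5),.0723);print(h,t)
o,R=st();print('shift tool',R.T@(h-t))
E
```

```text
[ 0.50723496 -0.05400976  0.0585    ] [ 0.50568475 -0.0513975   0.0723    ]
t 20.0 tcp [ 0.5058 -0.0532  0.1244] yaw 96.72 zax [-0.0031  0.003  -1.    ] F [ 0.1  0.  -1. ] w 0.0225
shift tool [-0.00282248  0.00127161  0.01378708]
```

```bash
python3 -m jog '[[[-0.0026,0.0012,0,-0.2,-0.2,0],[0,0,0.008,0,0,0]]]'; python3 -c "
from h import *
go([.5073,-.0555,.108],96.7)"
```

```text
clock: 20.25
eef_pos: [0.5095, -0.0556, 0.1185]
tool_rot: [0.664, 0.748, 0.002, 0.003]
ft_force: [0.5, -0.5, -1.2]
grip_width: 0.0226
t 20.25 tcp [ 0.5095 -0.0556  0.1185] yaw 96.76 zax [ 6.1e-03 -8.0e-04 -1.0e+00] F [ 0.5 -0.5 -1.2] w 0.0226
turn [0.34 0.08 0.06] shift [ 0.0004 -0.0022  0.0105]
```

```bash
python3 -m jog '[[[0.0004,-0.0022,0.003,0.3,0,0],[0,-0.0005,0.002,0,0,0]]]'; python3 -c "
from h import *
go([.5073,-.0555,.105],96.7)"
```

```text
clock: 20.5
eef_pos: [0.5066, -0.0556, 0.1132]
tool_rot: [0.664, 0.747, -0.0, 0.001]
ft_force: [-0.4, 0.4, -0.2]
grip_width: 0.0226
t 20.5 tcp [ 0.5066 -0.0556  0.1132] yaw 96.75 zax [ 9.0e-04 -1.4e-03 -1.0e+00] F [-0.4  0.4 -0.2] w 0.0226
turn [0.04 0.09 0.05] shift [0.     0.0007 0.0082]
```

```bash
python3 -m jog '[[[0,0.0003,0.004,0,0,0],[0,0,0.004,0,0,0]]]'; python3 -c "
from h import *
go([.5073,-.0555,.10],96.7)"
```

```text
clock: 20.75
eef_pos: [0.5071, -0.0557, 0.105]
tool_rot: [0.664, 0.747, -0.0, 0.001]
ft_force: [0.1, -0.4, -0.8]
grip_width: 0.0226
t 20.75 tcp [ 0.5071 -0.0557  0.105 ] yaw 96.74 zax [ 0.0014 -0.0015 -1.    ] F [ 0.1 -0.4 -0.8] w 0.0226
turn [0.07 0.09 0.04] shift [0.0002 0.0002 0.005 ]
```

The tip is about 5 mm into the cover's hole with no contact force. Going on.

```bash
python3 -m jog '[[[0,0,0.005,0,0,0],[0,0,0.005,0,0,0]]]'; python3 -m jog '[[[0,0,0.004,0,0,0],[0,0,0.004,0,0,0]]]';python3 -c "
from h import *
go([.5073,-.0555,.08],96.7)"
```

```text
clock: 21.0
eef_pos: [0.5071, -0.0557, 0.0942]
tool_rot: [0.664, 0.747, -0.0, 0.001]
ft_force: [0.2, -0.1, -0.8]
grip_width: 0.0226
clock: 21.25
eef_pos: [0.5069, -0.0557, 0.0854]
tool_rot: [0.664, 0.747, -0.0, 0.001]
ft_force: [-0.1, 0.9, -0.2]
grip_width: 0.0223
t 21.25 tcp [ 0.5069 -0.0557  0.0854] yaw 96.74 zax [ 9.0e-04 -1.4e-03 -1.0e+00] F [-0.1  0.9 -0.2] w 0.0223
turn [0.04 0.08 0.04] shift [0.0002 0.0004 0.0054]
```

```bash
python3 -m jog '[[[0,0.0003,0.005,0,0,0],[0,0,0.005,0,0,0],[0,0,0.004,0,0,0]]]'; python3 -m jog '[[[0,0,0.003,0,0,0],[0,0,0.003,0,0,0]]]';python3 -m jog '[[[0,0,0.002,0,0,0],[0,0,0.002,0,0,0]]]'
```

```text
clock: 21.62
eef_pos: [0.5073, -0.0557, 0.0704]
tool_rot: [0.664, 0.747, -0.0, 0.001]
ft_force: [-0.7, 0.2, 0.5]
grip_width: 0.0225
clock: 21.88
eef_pos: [0.5069, -0.0558, 0.0643]
tool_rot: [0.664, 0.747, -0.001, 0.001]
ft_force: [-2.3, -0.1, 3.9]
grip_width: 0.0226
clock: 22.12
eef_pos: [0.5069, -0.0559, 0.0613]
tool_rot: [0.664, 0.747, -0.001, 0.001]
ft_force: [-6.3, 0.4, 16.3]
grip_width: 0.0227
```

```bash
python3 -m jog '[[[0,0,0.002,0,0,0],[0,0,0.002,0,0,0]]]'; python3 - <<'E'
from h import *
c=snap('scene','s9');d=snap('wrist','w9')
st()
cv2.imwrite('pics/m9.png',np.hstack([cv2.resize(c['pixels'][150:280,180:320,::-1],(452,420)),d['pixels'][120:,150:450,::-1].copy() if 0 else cv2.resize(d['pixels'][:,150:450,::-1],(300,420))]))
for i in range(6): bot.camera('wrist')
st()
E
```

```text
clock: 22.38
eef_pos: [0.5069, -0.056, 0.0612]
tool_rot: [0.664, 0.747, 0.0, 0.002]
ft_force: [-6.8, 0.0, 16.5]
grip_width: 0.0226
t 22.48 tcp [ 0.5069 -0.056   0.0612] yaw 96.73 zax [ 0.0026 -0.0022 -1.    ] F [-7.1  0.5 17. ] w 0.0225
t 22.77 tcp [ 0.5069 -0.056   0.0612] yaw 96.73 zax [ 0.0026 -0.0022 -1.    ] F [-6.3  0.9 15.7] w 0.0226
```

View pics/m9.png

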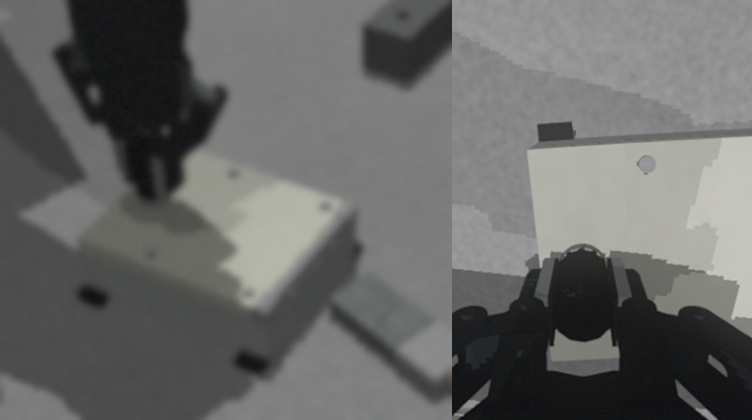

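The cover is level and shut, and the collar sits on it at about (583,250) in the wrist half. The pin has stopped at its expected depth with a steady ~16 N push. Handing in.

```bash
python3 -c "
from workcell import bot
print(bot.job_done())"
```

```text
the job is handed in; nothing more can be done
None
```

I handed the job in at about 23 s of the 72 s allowed, with the gripper still holding the pin and pressing it down.

- **Weight:** It stands upright near the middle of the tray. In the scene picture it matched the projection of an upright cylinder at that spot.
- **Cover:** I swung it down from behind with closed fingers, and it settled on its seal.
- **Pin:** I took it from the rack and pushed it through the cover into the lower hole. It stopped with the tool tip (TCP) at z = 0.0612 m; about 0.0616 m was expected for fully home. The last pictures show the cover lying level with the pin's collar on it.
- **Final push:** It held steady at about 16 N downward, with 6–7 N sideways. The cover needs about 7 N to stay fully shut.

**What disagreed or was not checked:**
- My first approach to the rack stalled at joint 6's range limit, so I turned the grasp by about 80° and carried on.
- The tool drifted by a few millimetres between moves, and I corrected it each time.
- I briefly pressed the weight onto the tray floor with about 25 N before releasing it.
- I did not take a closing look at the plug, jar, cup and brush. No contact with them showed in the forces or the pictures.

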